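# Empty a pump casting and hold it in the fence corner of a drilling jig

## Task

Tip the three loose nuts out of the red square casting shell into the empty blue bin, then stand the shell upright on the aluminium jig bed, a little clear of the yellow fence with one side facing it squarely, and let go of it. Then push it diagonally, so that it is pressed flush against the fence and down on the bed at the same time, firmly (about 10 to 20 N each way) but without ramming it, and finish while still holding it pressed there. Leave the other things on the bench alone.

Things in the scene. Friction and masses are not known exactly. Their poses are not given: they have to be found in the camera images.
- casting: Red square casting shell, open at the top, about 0.5 kg (+-25 %), balance point 30 mm up. Outside 64 x 64 mm, upright flat sides, 60 mm tall. Inside a bare square funnel, 58 mm wide at the mouth narrowing evenly to 34 mm at its floor, 22 mm above the underside. Origin: centre of the underside; z out through the mouth, x and y square to the sides (all alike). Starts upright between bin and jig, nuts inside.
- mouth (a point): Centre of the casting's mouth, 60 mm above its underside.
- nut1: Brass-coloured oily hex nut 1: 19 mm across flats, 10 mm thick, 18 g; origin: centre of its underside. The three start stacked in the casting. Slippery (friction about 0.25, slides on a 15 degree slope), so it runs out over the casting's tapered (17 degree) inside wall when the casting is tipped past about 95 degrees.
- nut2: Brass-coloured oily hex nut 2: 19 mm across flats, 10 mm thick, 18 g; origin: centre of its underside. The three start stacked in the casting. Slippery (friction about 0.25, slides on a 15 degree slope), so it runs out over the casting's tapered (17 degree) inside wall when the casting is tipped past about 95 degrees.
- nut3: Brass-coloured oily hex nut 3: 19 mm across flats, 10 mm thick, 18 g; origin: centre of its underside. The three start stacked in the casting. Slippery (friction about 0.25, slides on a 15 degree slope), so it runs out over the casting's tapered (17 degree) inside wall when the casting is tipped past about 95 degrees.
- bin: Empty blue open bin, fixed, 200 (x) x 180 (y) x 65 mm tall, walls and floor 5 mm. Origin: centre of the underside. It stands on one side of the casting, the jig on the other; which is which changes. Turned up to 0.3 rad. (The blue crate with parts in it at the bench's right edge is another thing.)
- bed: Bed of the drilling jig: aluminium plate 200 x 200 x 18 mm with three thin dark grooves, fixed to the bench, oiled (friction about 0.25). Origin: centre of the underside, so its top is 18 mm above it; +x points towards the fence. Turned by up to 0.3 rad.
- fence: Yellow upright bar, rigid, screwed to the bed: 20 (x) x 180 (y) x 50 mm tall. Origin: centre of its underside, on the bed's top; axes parallel to the bed's. Its working face is the -x face (10 mm from the origin), which looks to the robot's side. It sits 55 to 80 mm from the bed's middle. The casting pressed flush has its centre 42 mm from the fence's origin.
- spanner: Bystander: steel spanner, 190 mm long, lying beyond the work area; origin near its middle.
- grease_tin: Bystander: upright tin with a yellow band, 70 mm diameter, 90 mm tall; origin under its centre.
- bearing: Bystander: steel bearing ring, 72 mm outside, 18 mm tall; origin under its centre.
- impeller: Bystander: copper-coloured pump impeller, 124 mm disc with hub, 34 mm tall; origin under its centre.
- coupling: Bystander: brass hose coupling, 68 mm diameter, 70 mm tall; origin under its centre.
- screwdriver: Bystander: screwdriver, 200 mm long, lying flat; origin near its middle.
Mind the look-alikes: they are no part of the job. What is meant by the casting is not purple, and is the larger of those in its own colour.

How it is judged:
By the outcome, as a careful person would: the job done as asked, in the order asked, and still so for the second after the job is handed in, while the arm keeps its last pose, push and grip.
It also fails if it takes over 64 s, if anything falls off the work surface, if the arm or the gripper's body presses on something with over 40 N, if the wrist force passes 120 N, or if a joint passes its speed limit or range.

## Robot

A 6-joint arm with a two-finger parallel gripper is mounted at the origin on the work surface. World frame = base frame: x ahead of the robot, y to its left, z up, the work surface at z = 0. Lengths are in m, angles in rad, forces in N, time in s.
With the tool pointing down it reaches from about 0.3 to 0.875 m from the base axis. Payload 6.4 kg.
Tool frame: the origin (TCP) lies midway between the tips of the shut fingers; the grasp point (between the pads) lies 19 mm behind it (pinch_z is the distance from the TCP to the grasp point, in m); z points along the fingers, y is the direction in which the jaws open and shut (so a half turn about z gives the same grasp; the last joint's range is limited). The gripper opens to 85 mm and grips with 20 to 120 N. Pads are 22 mm wide; open, the fingers measure 114 mm over their backs; the gripper's body (76 mm by 85 mm) begins 54 mm behind the grasp point. The pads swing forward as they close: fully open they stand 13 mm farther back than shut.
Start: joints at [0.926, 0.181, 1.607, -0, 1.354, -0.206], TCP at [0.244, 0.521, 0.231] pointing down, gripper open.
Joint ranges: [-2.99, 2.99], [-0.89, 2.07], [0.3, 2.58], [-1.14, 4.28], [0, 2.63], [-3.12, 3.12]. Speed limits (rad/s): [2.57, 2.57, 3.01, 3.14, 3.14, 3.14].

## Interface

Orientations are given as a unit quaternion [x, y, z, w].
In Python, from bench import * gives the robot as it stands.
- The arm moves only by the tool move_arm, never from a script. Its argument "moves" is a list of rows, each an object of numbers: "hand": the closure, from 0 (fully open) to 1 (shut); "dx", "dy", "dz": the shift along the tool's x, y, z in cm; "ax", "ay", "az": the turn, a rotation vector about the tool's x, y, z in degrees. A call has exactly 10 rows; each row shifts and turns the commanded pose from where the row before left it, along the tool's axes as they then stand; what a row does not reach is not made up. A row lasts 1/10 s, in which the tool goes at most 50 mm and 8.59 degrees, less where a joint would pass 70% of its speed; a pose out of reach is approached as far as the arm can. A call with a gripper value outside its range is refused whole. The fingers move at their own pace and stop on an object; the grip force is fixed at half the most. Time passes only in rows, so rows that do not move let the fingers close, or fill a call up. It gives the time, the measured TCP pose, the force and the opening at its end, in the units of the state.
- get_state(): the state, without advancing time (a new reading comes with each control period).
- snapshot(name): name is "scene" or "top" or "wrist"; returns the picture (384x512x3 uint8, red, green, blue); there is no depth.
- camera_model(name): a dict with "intrinsics" (3x3 intrinsics, pixels), "rvec" (rotation vector, rad) and "tvec" (3), from world to camera coordinates, as OpenCV has them; the wrist camera has in their place "T_tool_cam" (4x4, takes a point from camera to tool coordinates, whose origin is the TCP and whose axes are the flange's). Camera axes: x right, y down, z forward; pixel columns grow to the right and rows downward; lengths in m; the calibration is good to about 2 mm. A picture is of the moment at which its call begins: read the wrist's pose just before it. camera_model takes no time and is no camera call.
- job_done(): hands the job in, once; it reports no verdict.
The state is a dict: "clock": time; "joints": joint angles; "qvel": joint speeds; "effort": joint torques, N m; "tool_pos": TCP position; "tool_rot": TCP orientation; "ft_force": force on the tool from outside, world axes, zero at the start; "moment": the same for the moment, N m; "gripper_width": opening from 0.0 (shut) to 1.0 (fully open).
Only numpy, scipy, OpenCV 4.12 (cv2) and the standard library are available. Lean on these libraries where they do the work, as an engineer would, in place of code of your own. Each camera call takes 0.05 s, during which the arm holds its last target. There are 200 camera calls.

## Working session

There is one attempt and no reset: what is moved stays moved. The work goes in short steps, Python scripts to look and compute and a tool call to move; the robot and the scene stay as the last step left them, time stands still between calls to the robot, and variables do not carry over. Pictures are saved under pics/ and viewed, about 8 in all and at most 12, crops included, and the job is handed in when it is done.

Besides the shell and the picture viewer there is one more tool, called after "Request:" by a JSON object that holds its "op" and its "data". move_arm: Moves the arm, as the interface text tells. Its arguments: {"type":"object","properties":{"moves":{"type":"array","items":{"type":"object","properties":{"hand":{"type":"number"},"dx":{"type":"number"},"dy":{"type":"number"},"dz":{"type":"number"},"ax":{"type":"number"},"ay":{"type":"number"},"az":{"type":"number"}}}}},"required":["moves"]}

```bash
mkdir -p pics; ls
python3 - <<'E'
from bench import *
import cv2,numpy as np
for n in("scene","top"):
    im=snapshot(n); cv2.imwrite(f"pics/{n}0.png",cv2.resize(im[:,:,::-1],(768,576),interpolation=cv2.INTER_CUBIC)); cv2.imwrite(f"pics/{n}0_raw.png",im[:,:,::-1])
    print(n,camera_model(n))
print(camera_model("wrist")); print(get_state())
E
```

```text
pics
scene {'intrinsics': array([[362.70026656,   0.        , 256.54545803],
       [  0.        , 362.70026656, 188.8597179 ],
       [  0.        ,   0.        ,   1.        ]]), 'rvec': array([ 1.55563125,  1.98506653, -0.82527011]), 'tvec': array([ 0.19962874, -0.30916848,  1.47594737])}
top {'intrinsics': array([[416.48304458,   0.        , 248.16716897],
       [  0.        , 416.48304458, 186.53618963],
       [  0.        ,   0.        ,   1.        ]]), 'rvec': array([ 2.13089171, -2.13296993,  0.20285807]), 'tvec': array([-0.05699587,  0.542815  ,  1.29065029])}
{'intrinsics': array([[267.17911099,   0.        , 257.69559294],
       [  0.        , 267.17911099, 188.99418537],
       [  0.        ,   0.        ,   1.        ]]), 'T_tool_cam': array([[-1.01389720e-03, -9.53221687e-01, -3.02270388e-01,
         7.72157244e-02],
       [ 9.99999438e-01, -1.06017128e-03, -1.09781609e-05,
         4.56958654e-04],
       [-3.09993763e-04, -3.02270229e-01,  9.53222226e-01,
        -1.43971725e-01],
       [ 0.00000000e+00,  0.00000000e+00,  0.00000000e+00,
         1.00000000e+00]])}
{'clock': 0.1, 'joints': array([ 9.25727242e-01,  1.81491199e-01,  1.60788273e+00,  5.92334802e-06,
        1.35379728e+00, -2.06292360e-01]), 'qvel': array([ 0.00083162, -0.00226178, -0.00247794, -0.00084159, -0.00020459,
       -0.00052707]), 'effort': array([ 2.02034971e-03, -4.45875120e+01, -3.52241600e+01, -8.63248852e-05,
        3.97049662e-03, -3.31846798e-05]), 'tool_pos': array([0.2439596 , 0.52014615, 0.23047271]), 'tool_rot': array([ 2.17633243e-01,  9.76030301e-01, -7.17646944e-04, -3.28558742e-04]), 'ft_force': array([ 0.01513695, -0.53933927,  0.18674991]), 'moment': array([-0.02316392,  0.06506604,  0.00355626]), 'gripper_width': 1.0009658432097543}
```

View pics/top0.png

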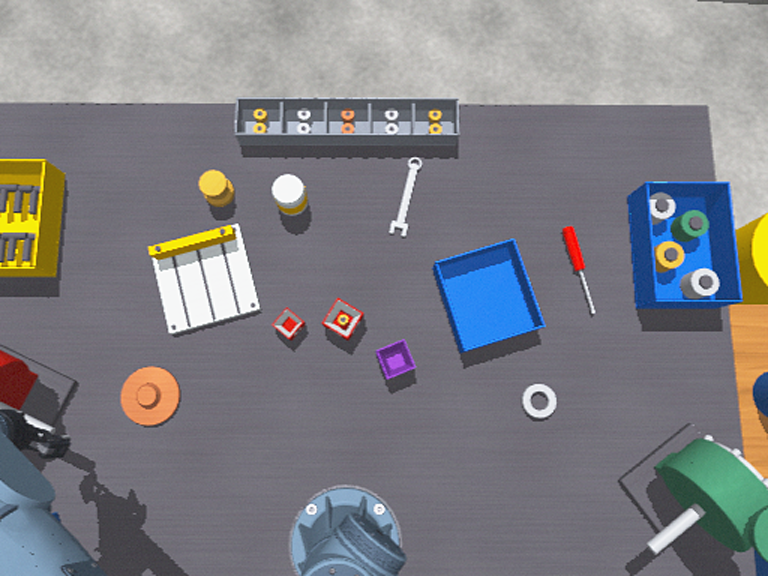

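View pics/scene0.png

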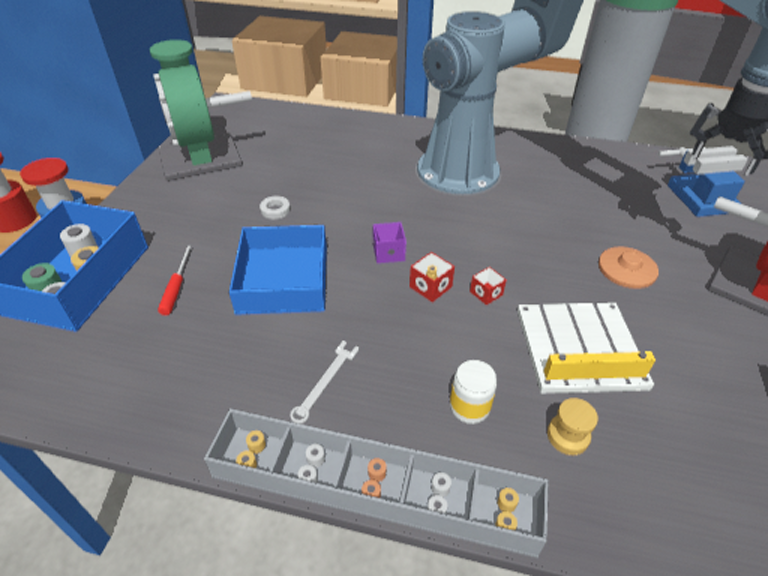

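Scene (768-px view): the bin is at (488,295) and the jig at (205,280), with its fence at (193,242). 

Candidates for the casting in the top view:
- large red shell with nuts, (343,319)
- small red shell, (289,324)
- purple shell, (396,359)
- red vise, (10,380)
- screwdriver handle, (572,248)

By the description, I choose (343,319). I'll check it in one close crop.

Run:
```python
import cv2,numpy as np
t=cv2.imread("pics/top0_raw.png")
a=cv2.resize(t[190:240,170:245],(780,520),interpolation=cv2.INTER_CUBIC)
cv2.imwrite("pics/crop1.png",a)
b=cv2.resize(t[140:230,90:185],(633,600),interpolation=cv2.INTER_CUBIC)
cv2.imwrite("pics/crop2.png",b)
```

```text
(no output)
```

View pics/crop1.png

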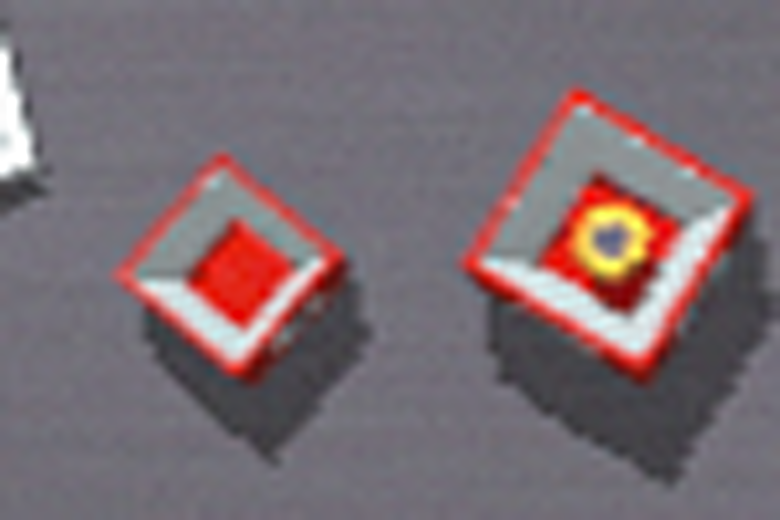

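The crop shows the large red shell with a brass nut at its centre (about (610,240)). Its rim corners are at (575,92), (750,197), (645,378) and (467,263). The small red shell on the left is empty, so the choice holds.

```bash
cat > h.py <<'E'
import cv2,numpy as np
from bench import *
from scipy.spatial.transform import Rotation as R
def ray(n,uv,z,st=None):
    m=camera_model(n);K=m["intrinsics"]
    d=np.linalg.solve(K,np.c_[np.reshape(uv,(-1,2)),np.ones(len(np.reshape(uv,(-1,2))))].T).T
    if n=="wrist":
        T=m["T_tool_cam"];Rt=R.from_quat(st["tool_rot"]).as_matrix()
        d=d@(Rt@T[:3,:3]).T;c=st["tool_pos"]+Rt@T[:3,3]
    else:
        Rm=R.from_rotvec(m["rvec"]).as_matrix();d=d@Rm;c=-Rm.T@m["tvec"]
    return (c+d*((z-c[2])/d[:,2])[:,None])[:,:2]
def proj(n,P,st):
    m=camera_model(n);T=m["T_tool_cam"];Rt=R.from_quat(st["tool_rot"]).as_matrix()
    p=((np.atleast_2d(P)-st["tool_pos"])@Rt-T[:3,3])@T[:3,:3]@m["intrinsics"].T
    return p[:,:2]/p[:,2:]
def blob(mask,near):
    n,l,s,c=cv2.connectedComponentsWithStats(mask.astype(np.uint8))
    i=1+np.argmin(np.linalg.norm(c[1:]-near,axis=1)+1000*(s[1:,4]<40)); 
    m=(l==i).astype(np.uint8);return max(cv2.findContours(m,0,1)[0],key=cv2.contourArea)
E
python3 - <<'E'
from h import *
np.set_printoptions(precision=4,suppress=True)
m=camera_model("top");print("cam",-R.from_rotvec(m["rvec"]).as_matrix().T@m["tvec"])
q=ray("top",(np.array([(575,92),(750,197),(645,378),(467,263)])+.5)/10.4-.5+[170,190],.060)
print("cast",q,q.mean(0),np.linalg.norm(np.diff(q,axis=0),axis=1),np.degrees(np.arctan2(*np.diff(q,axis=0).T[::-1])))
t=cv2.imread("pics/top0_raw.png");h=cv2.cvtColor(t,cv2.COLOR_BGR2HSV)
H,S,V=[h[:,:,i].astype(int) for i in range(3)]
for nm,mk,near,z in(("fence",(abs(H-27)<6)&(S>150)&(V>80),(129,161),.068),("bed",((S<60)&(V>190)),(138,190),.018),("bin",(abs(H-108)<15)&(S>150),(325,197),.065),):
    c=blob(mk,near);r=cv2.minAreaRect(c);b=cv2.boxPoints(r);p=ray("top",b,z)
    print(nm,b.ravel(),p,p.mean(0),np.linalg.norm(np.diff(p,axis=0),axis=1),np.degrees(np.arctan2(*np.diff(p,axis=0).T[::-1])))
E
```

```text
cam [ 0.3034 -0.0439  1.3674]
cast [[ 0.5026  0.0167]
 [ 0.4703 -0.0367]
 [ 0.4154 -0.0051]
 [ 0.4502  0.0489]] [0.4596 0.0059] [0.0624 0.0634 0.0643] [-121.1472  150.0813   57.1933]
fence [ 98.4954 164.1367 154.1233 149.0708 156.8148 159.0085 101.1868 174.0744] [[0.612  0.4201]
 [0.6618 0.2449]
 [0.629  0.2351]
 [0.5796 0.4096]] [0.6206 0.3274] [0.1821 0.0343 0.1813] [ -74.1237 -163.3014  105.7902]
bed [128.5358 156.2556 158.3993 148.6433 172.9855 205.8664 143.122  213.4787] [[0.6508 0.34  ]
 [0.6771 0.2418]
 [0.4844 0.1874]
 [0.4595 0.2834]] [0.568  0.2632] [0.1016 0.2003 0.0992] [ -75.0259 -164.2118  104.5125]
bin [286.734  175.0401 343.3384 156.6107 363.0411 217.1262 306.4367 235.5555] [[ 0.5772 -0.1808]
 [ 0.638  -0.3648]
 [ 0.4421 -0.4185]
 [ 0.3846 -0.2387]] [ 0.5105 -0.3007] [0.1938 0.2032 0.1888] [ -71.7141 -164.6681  107.7173]
```

View pics/crop2.png

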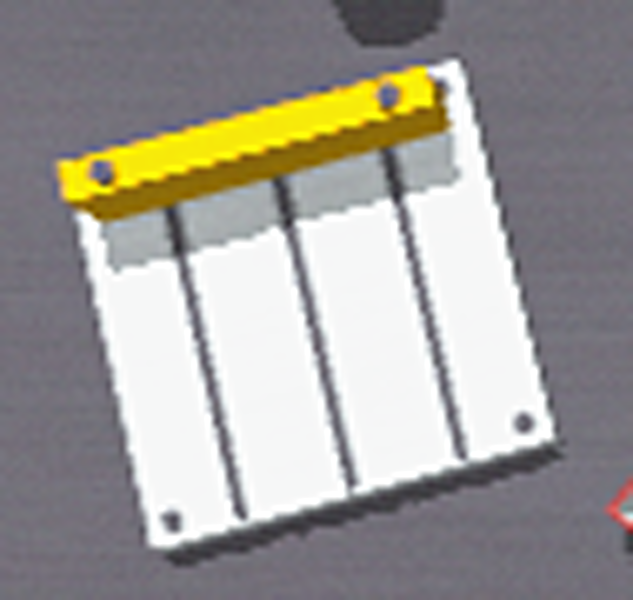

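The crop shows the fence with its bright top and dark front face: foot edge about (103,220)–(448,130). The bed corners are at (462,60), (552,445) and (155,548). Next I'll compute the jig pose and the first move.

```bash
cat >> h.py <<'E'
def Rdown(yaw): # tool down, tool y at yaw(deg)
    c,s=np.cos(np.radians(yaw)),np.sin(np.radians(yaw));y=np.array([c,s,0]);z=np.array([0,0,-1.]);return np.c_[np.cross(y,z),y,z]
def delta(p,Rt,st=None,P0=None,R0=None):
    st=st or get_state();R0=R.from_quat(st["tool_rot"]).as_matrix() if R0 is None else R0
    P0=st["tool_pos"] if P0 is None else P0
    return R0.T@(np.array(p)-P0)*100, np.degrees(R.from_matrix(R0.T@Rt).as_rotvec())
E
python3 - <<'E'
from h import *
np.set_printoptions(precision=4,suppress=True)
c=lambda a:(np.array(a)+.5)/6.6632-.5+[90,140]
def ang(p):return np.degrees(np.arctan2(*np.diff(p,axis=0).T[::-1])),np.linalg.norm(np.diff(p,axis=0),axis=1)
p=ray("top",c([(462,60),(552,445),(155,548)]),.018);print("bed",p,ang(p),(p[0]+p[2])/2)
p=ray("top",c([(103,220),(448,130)]),.018);print("foot",p,ang(p),p.mean(0))
p=ray("top",c([(60,162),(436,68),(437,107),(62,200)]),.068);print("ftop",p,ang(p),p.mean(0))
print(delta([.46,.006,.23],Rdown(-31)))
E
```

```text
bed [[0.6773 0.2401]
 [0.4828 0.1891]
 [0.4325 0.3799]] (array([-165.3126,  104.7599]), array([0.2011, 0.1972])) [0.5549 0.31  ]
foot [[0.5952 0.4147]
 [0.6412 0.2458]] (array([-74.7682]), array([0.175])) [0.6182 0.3302]
ftop [[0.6128 0.4199]
 [0.6595 0.242 ]
 [0.6401 0.2408]
 [0.5942 0.4178]] (array([ -75.3052, -176.4079,  104.5368]), array([0.1839, 0.0194, 0.1829])) [0.6266 0.3301]
(array([-41.4002, -37.366 ,   0.0913]), array([-0.0826,  0.0598, 95.8599]))
```

Request:
{"op": "move_arm", "data": {"moves": [{"hand":0,"dx":-3.45,"dy":-3.1},{"hand":0,"dx":-3.45,"dy":-3.1},{"hand":0,"dx":-3.45,"dy":-3.1},{"hand":0,"dx":-3.45,"dy":-3.1},{"hand":0,"dx":-3.45,"dy":-3.1},{"hand":0,"dx":-3.45,"dy":-3.1},{"hand":0,"dx":-3.45,"dy":-3.1},{"hand":0,"dx":-3.45,"dy":-3.1},{"hand":0,"dx":-3.45,"dy":-3.1},{"hand":0,"dx":-3.45,"dy":-3.1}]}}

```text
validation failed for argument at $.mo...
```

Request:
{"op": "move_arm", "data": {"moves": [{"hand":0,"dx":-3.45,"dy":-3.1},{"hand":0,"dx":-3.45,"dy":-3.1,"az":8.5},{"hand":0,"az":8.5},{"hand":0,"az":8.5},{"hand":0,"az":8.5},{"hand":0,"az":8.5},{"hand":0,"az":8.5},{"hand":0,"az":8.5},{"hand":0,"az":8.5},{"hand":0,"az":8.5}]}}

```text
validation failed for argument at $.mo...
```

Run:
```python
from h import *
np.set_printoptions(precision=4,suppress=True)
s=get_state();im=snapshot("wrist");cv2.imwrite("pics/w1.png",im[:,:,::-1])
print(s["clock"],s["tool_pos"],s["tool_rot"],s["joints"])
t=cv2.imread("pics/w1.png");h=cv2.cvtColor(t,cv2.COLOR_BGR2HSV);H,S,V=[h[:,:,i].astype(int) for i in range(3)]
near=proj("wrist",[.46,.006,.06],s)[0];print(near)
c=blob((abs((H+90)%180-90)<8)&(S>110)&(V>60),near);b=cv2.boxPoints(cv2.minAreaRect(c));print(b,ray("wrist",b,.06,s))
```

```text
0.1 [0.244  0.5201 0.2305] [ 0.2176  0.976  -0.0007 -0.0003] [ 0.9257  0.1815  1.6079  0.      1.3538 -0.2063]
[ 35.3007 411.4219]
[[ 83.9541 369.5138]
 [101.1651 337.5504]
 [128.8945 352.4817]
 [111.6835 384.445 ]] [[0.4176 0.1368]
 [0.376  0.1988]
 [0.4182 0.2202]
 [0.4628 0.1578]]
```

View pics/w1.png

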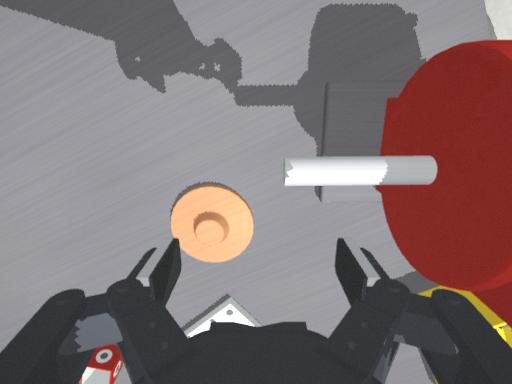

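The move was refused before it ran, probably because every row needs all seven keys. So this picture is still the start view: impeller at (212,222), vise at right, nothing of use.

Request:
{"op": "move_arm", "data": {"moves": [{"hand":0,"dx":-3.45,"dy":-3.1,"dz":0,"ax":0,"ay":0,"az":0},{"hand":0,"dx":-3.45,"dy":-3.1,"dz":0,"ax":0,"ay":0,"az":0},{"hand":0,"dx":-3.45,"dy":-3.1,"dz":0,"ax":0,"ay":0,"az":0},{"hand":0,"dx":-3.45,"dy":-3.1,"dz":0,"ax":0,"ay":0,"az":0},{"hand":0,"dx":-3.45,"dy":-3.1,"dz":0,"ax":0,"ay":0,"az":0},{"hand":0,"dx":-3.45,"dy":-3.1,"dz":0,"ax":0,"ay":0,"az":0},{"hand":0,"dx":-3.45,"dy":-3.1,"dz":0,"ax":0,"ay":0,"az":0},{"hand":0,"dx":-3.45,"dy":-3.1,"dz":0,"ax":0,"ay":0,"az":0},{"hand":0,"dx":-3.45,"dy":-3.1,"dz":0,"ax":0,"ay":0,"az":0},{"hand":0,"dx":-3.45,"dy":-3.1,"dz":0,"ax":0,"ay":0,"az":0}]}}

```text
clock: 1.15
tool_pos: [0.4251, 0.0915, 0.2313]
tool_rot: [0.218, 0.976, 0.0, 0.0]
ft_force: [1.2, 1.0, -0.4]
gripper_width: 1.002
```

Request:
{"op": "move_arm", "data": {"moves": [{"hand":0,"dx":-3.45,"dy":-3.1,"dz":0,"ax":0,"ay":0,"az":0},{"hand":0,"dx":-3.45,"dy":-3.1,"dz":0,"ax":0,"ay":0,"az":8.5},{"hand":0,"dx":0,"dy":0,"dz":0,"ax":0,"ay":0,"az":8.5},{"hand":0,"dx":0,"dy":0,"dz":0,"ax":0,"ay":0,"az":8.5},{"hand":0,"dx":0,"dy":0,"dz":0,"ax":0,"ay":0,"az":8.5},{"hand":0,"dx":0,"dy":0,"dz":0,"ax":0,"ay":0,"az":8.5},{"hand":0,"dx":0,"dy":0,"dz":0,"ax":0,"ay":0,"az":8.5},{"hand":0,"dx":0,"dy":0,"dz":0,"ax":0,"ay":0,"az":8.5},{"hand":0,"dx":0,"dy":0,"dz":0,"ax":0,"ay":0,"az":8.5},{"hand":0,"dx":0,"dy":0,"dz":0,"ax":0,"ay":0,"az":8.5}]}}

```text
clock: 2.15
tool_pos: [0.4608, 0.008, 0.231]
tool_rot: [0.777, 0.629, -0.0, -0.0]
ft_force: [-0.7, 0.0, -0.7]
gripper_width: 0.999
```

Run:
```python
from h import *
np.set_printoptions(precision=4,suppress=True)
s=get_state();im=snapshot("wrist");cv2.imwrite("pics/w1.png",im[:,:,::-1])
print(s["clock"],s["tool_pos"],s["tool_rot"],s["joints"])
t=cv2.imread("pics/w1.png");h=cv2.cvtColor(t,cv2.COLOR_BGR2HSV);H,S,V=[h[:,:,i].astype(int) for i in range(3)]
near=proj("wrist",[.46,.006,.06],s)[0];print(near)
c=blob((abs((H+90)%180-90)<8)&(S>110)&(V>60),near);b=cv2.boxPoints(cv2.minAreaRect(c));print(b,ray("wrist",b,.06,s))
```

```text
2.15 [0.4608 0.008  0.231 ] [ 0.7771  0.6294 -0.0002 -0.0002] [-0.2412 -0.082   1.8821 -0.      1.3421 -0.0319]
[257.3752 173.2859]
[[224.5 187.5]
 [242.8 132.6]
 [294.4 149.8]
 [276.1 204.7]] [[ 0.4165 -0.0032]
 [ 0.4536  0.057 ]
 [ 0.5088  0.0248]
 [ 0.4746 -0.0388]]
```

View pics/w1.png

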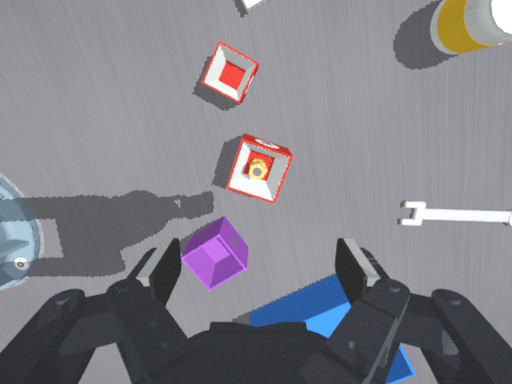

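The wrist view shows the casting with its nut at (258,168), clear of the small red shell (230,72) and the purple one (216,252). I'll zoom in for the rim corners.

Run:
```python
import cv2
t=cv2.imread("pics/w1.png")[125:210,215:305]
cv2.imwrite("pics/w1c.png",cv2.resize(t,None,fx=7,fy=7,interpolation=cv2.INTER_CUBIC))
```

```text
(no output)
```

View pics/w1c.png

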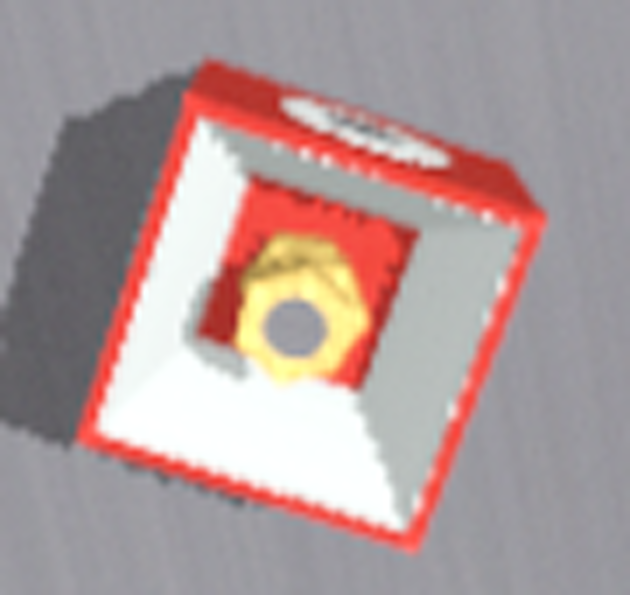

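The rim corners in the crop are (183,97), (545,215), (415,550) and (78,437), with the nut stack inside.

Run:
```python
from h import *
np.set_printoptions(precision=4,suppress=True)
s=get_state()
q=ray("wrist",(np.array([(183,97),(545,215),(415,550),(78,437)])+.5)/7-.5+[215,125],.060,s)
d=np.diff(np.vstack([q,q[:1]]),axis=0);print(q.mean(0),np.linalg.norm(d,axis=1),np.degrees(np.arctan2(d[:,1],d[:,0]))%90)
c=(q.mean(0)+[.4596,.0059])/2
print(delta([*c,.11],Rdown(-31)))
```

```text
[0.4614 0.0077] [0.0643 0.0643 0.0635 0.0625] [59.5498 58.4785 57.9799 59.1955]
(array([-0.119 ,  0.0012, 12.1032]), array([-0.0297,  0.0029, 18.5826]))
```

Request:
{"op": "move_arm", "data": {"moves": [{"hand":0,"dx":-0.05,"dy":0,"dz":3,"ax":0,"ay":0,"az":6.3},{"hand":0,"dx":0,"dy":0,"dz":3,"ax":0,"ay":0,"az":6.3},{"hand":0,"dx":0,"dy":0,"dz":3,"ax":0,"ay":0,"az":6.2},{"hand":0,"dx":0,"dy":0,"dz":3,"ax":0,"ay":0,"az":0},{"hand":0,"dx":0,"dy":0,"dz":3,"ax":0,"ay":0,"az":0},{"hand":0,"dx":0,"dy":0,"dz":3,"ax":0,"ay":0,"az":0},{"hand":0,"dx":0,"dy":0,"dz":1.5,"ax":0,"ay":0,"az":0},{"hand":0,"dx":0,"dy":0,"dz":1.5,"ax":0,"ay":0,"az":0},{"hand":0,"dx":0,"dy":0,"dz":0.4,"ax":0,"ay":0,"az":0},{"hand":0,"dx":0,"dy":0,"dz":0,"ax":0,"ay":0,"az":0}]}}

```text
clock: 3.2
tool_pos: [0.4604, 0.0075, 0.0168]
tool_rot: [0.868, 0.497, -0.001, -0.001]
ft_force: [0.8, 0.4, 0.2]
gripper_width: 1.0
```

Request:
{"op": "move_arm", "data": {"moves": [{"hand":1,"dx":0,"dy":0,"dz":0,"ax":0,"ay":0,"az":0},{"hand":1,"dx":0,"dy":0,"dz":0,"ax":0,"ay":0,"az":0},{"hand":1,"dx":0,"dy":0,"dz":0,"ax":0,"ay":0,"az":0},{"hand":1,"dx":0,"dy":0,"dz":0,"ax":0,"ay":0,"az":0},{"hand":1,"dx":0,"dy":0,"dz":0,"ax":0,"ay":0,"az":0},{"hand":1,"dx":0,"dy":0,"dz":0,"ax":0,"ay":0,"az":0},{"hand":1,"dx":0,"dy":0,"dz":-0.5,"ax":0,"ay":0,"az":0},{"hand":1,"dx":0,"dy":0,"dz":-1.5,"ax":0,"ay":0,"az":0},{"hand":1,"dx":0,"dy":0,"dz":-2,"ax":0,"ay":0,"az":0},{"hand":1,"dx":0,"dy":0,"dz":-3,"ax":0,"ay":0,"az":0}]}}

```text
clock: 4.2
tool_pos: [0.4586, 0.0079, 0.0863]
tool_rot: [0.868, 0.497, -0.002, -0.002]
ft_force: [0.5, 0.3, -6.3]
gripper_width: 0.742
```

Run:
```python
from h import *
np.set_printoptions(precision=4,suppress=True)
s=get_state();print(s)
Rm=R.from_quat(s["tool_rot"])
j=s["joints"]
B=R.from_euler("z",j[0])*R.from_euler("y",j[1]+j[2])*R.from_euler("z",j[3])*R.from_euler("y",j[4])*R.from_euler("z",j[5])
print("tool const",np.degrees((B.inv()*Rm).as_rotvec()))
# pour pose
y=np.radians(-31);t=np.array([-np.sin(y),np.cos(y),0])
c=np.array([.5105,-.3007])
print(delta([c[0]+.05*t[0],c[1]+.05*t[1],.20],Rdown(-31.2)))
```

```text
{'clock': 4.2, 'joints': array([-0.2425,  0.1195,  2.0051, -0.    ,  1.0221,  0.2888]), 'qvel': array([-0.0004, -0.5877, -0.1436, -0.0007,  0.7076,  0.0013]), 'effort': array([  0.0657, -34.0445, -29.7259,  -0.0103,  -1.0311,   0.0001]), 'tool_pos': array([0.4586, 0.0079, 0.0863]), 'tool_rot': array([ 0.8679,  0.4967, -0.0018, -0.0017]), 'ft_force': array([ 0.5001,  0.2639, -6.2919]), 'moment': array([-0.0051, -0.069 ,  0.0184]), 'gripper_width': 0.7421965272278939}
tool const [-0.  0. 90.]
(array([-18.9962,  20.1064, -11.4417]), array([-0.2768,  0.0848,  0.7639]))
```

Request:
{"op": "move_arm", "data": {"moves": [{"hand":1,"dx":0,"dy":0,"dz":-3.1,"ax":0,"ay":0,"az":0},{"hand":1,"dx":0,"dy":0,"dz":-3.1,"ax":0,"ay":0,"az":0},{"hand":1,"dx":-2.3,"dy":2.5,"dz":-3.1,"ax":0,"ay":0,"az":0},{"hand":1,"dx":-2.3,"dy":2.5,"dz":-3.1,"ax":0,"ay":0,"az":0},{"hand":1,"dx":-2.3,"dy":2.5,"dz":0,"ax":0,"ay":0,"az":0},{"hand":1,"dx":-2.3,"dy":2.5,"dz":0,"ax":0,"ay":0,"az":0},{"hand":1,"dx":-2.3,"dy":2.5,"dz":0,"ax":0,"ay":0,"az":0},{"hand":1,"dx":-2.3,"dy":2.5,"dz":0,"ax":0,"ay":0,"az":0},{"hand":1,"dx":-2.3,"dy":2.5,"dz":0,"ax":0,"ay":0,"az":0},{"hand":1,"dx":-2.3,"dy":2.5,"dz":0,"ax":0,"ay":0,"az":0}]}}

```text
clock: 5.2
tool_pos: [0.5395, -0.2533, 0.2102]
tool_rot: [0.868, 0.497, -0.0, -0.001]
ft_force: [0.8, -0.3, -6.1]
gripper_width: 0.742
```

Request:
{"op": "move_arm", "data": {"moves": [{"hand":1,"dx":0,"dy":0,"dz":0,"ax":0,"ay":6,"az":0},{"hand":1,"dx":0,"dy":0,"dz":0,"ax":0,"ay":6,"az":0},{"hand":1,"dx":0,"dy":0,"dz":0,"ax":0,"ay":6,"az":0},{"hand":1,"dx":0,"dy":0,"dz":0,"ax":0,"ay":6,"az":0},{"hand":1,"dx":0,"dy":0,"dz":0,"ax":0,"ay":6,"az":0},{"hand":1,"dx":0,"dy":0,"dz":0,"ax":0,"ay":6,"az":0},{"hand":1,"dx":0,"dy":0,"dz":0,"ax":0,"ay":6,"az":0},{"hand":1,"dx":0,"dy":0,"dz":0,"ax":0,"ay":6,"az":0},{"hand":1,"dx":0,"dy":0,"dz":0,"ax":0,"ay":6,"az":0},{"hand":1,"dx":0,"dy":0,"dz":0,"ax":0,"ay":6,"az":0}]}}

```text
clock: 6.2
tool_pos: [0.5395, -0.253, 0.2106]
tool_rot: [0.751, 0.43, 0.435, -0.249]
ft_force: [0.3, 1.2, -5.7]
gripper_width: 0.741
```

Run:
```python
from h import *
np.set_printoptions(precision=4,suppress=True)
s=get_state();print(s)
print(R.from_quat(s["tool_rot"]).as_matrix())
```

```text
{'clock': 6.2, 'joints': array([-1.0754,  0.5124,  1.5685,  0.8484,  1.7195, -0.7146]), 'qvel': array([-0.2448,  0.5134, -0.08  ,  0.6319,  0.5411, -0.3607]), 'effort': array([  0.7194, -58.5879, -28.6976,   3.445 ,   3.0167,   0.4385]), 'tool_pos': array([ 0.5395, -0.253 ,  0.2106]), 'tool_rot': array([ 0.7514,  0.4296,  0.4347, -0.2487]), 'ft_force': array([ 0.2712,  1.1546, -5.6823]), 'moment': array([-1.0051,  0.6853,  0.0465]), 'gripper_width': 0.741186319380118}
[[ 0.2529  0.8619  0.4396]
 [ 0.4294 -0.5071  0.7473]
 [ 0.867  -0.0002 -0.4983]]
```

Request:
{"op": "move_arm", "data": {"moves": [{"hand":1,"dx":0,"dy":0,"dz":0,"ax":0,"ay":6,"az":0},{"hand":1,"dx":0,"dy":0,"dz":0,"ax":0,"ay":6,"az":0},{"hand":1,"dx":0,"dy":0,"dz":0,"ax":0,"ay":6,"az":0},{"hand":1,"dx":0,"dy":0,"dz":0,"ax":0,"ay":6,"az":0},{"hand":1,"dx":0,"dy":0,"dz":0,"ax":0,"ay":6,"az":0},{"hand":1,"dx":0,"dy":0,"dz":0,"ax":0,"ay":6,"az":0},{"hand":1,"dx":0,"dy":0,"dz":0,"ax":0,"ay":5,"az":0},{"hand":1,"dx":0,"dy":0,"dz":0,"ax":0,"ay":3,"az":0},{"hand":1,"dx":0,"dy":0,"dz":0,"ax":0,"ay":3,"az":0},{"hand":1,"dx":0,"dy":0,"dz":0,"ax":0,"ay":3,"az":0}]}}

```text
clock: 7.2
tool_pos: [0.5402, -0.2525, 0.2103]
tool_rot: [0.498, 0.284, 0.711, -0.407]
ft_force: [0.7, 0.6, -4.1]
gripper_width: 0.736
```

Request:
{"op": "move_arm", "data": {"moves": [{"hand":1,"dx":0,"dy":0,"dz":0,"ax":0,"ay":2,"az":0},{"hand":1,"dx":0,"dy":0,"dz":0,"ax":0,"ay":0,"az":0},{"hand":1,"dx":0,"dy":0,"dz":0,"ax":0,"ay":0,"az":0},{"hand":1,"dx":0,"dy":0,"dz":0,"ax":0,"ay":0,"az":0},{"hand":1,"dx":0,"dy":0,"dz":0,"ax":0,"ay":0,"az":0},{"hand":1,"dx":0,"dy":0,"dz":0,"ax":0,"ay":0,"az":0},{"hand":1,"dx":0,"dy":0,"dz":0,"ax":0,"ay":0,"az":0},{"hand":1,"dx":0,"dy":0,"dz":0,"ax":0,"ay":0,"az":0},{"hand":1,"dx":0,"dy":0,"dz":0,"ax":0,"ay":0,"az":0},{"hand":1,"dx":0,"dy":0,"dz":0,"ax":0,"ay":0,"az":0}]}}

```text
clock: 8.2
tool_pos: [0.5401, -0.2526, 0.2113]
tool_rot: [0.485, 0.278, 0.72, -0.412]
ft_force: [-0.2, -0.4, -6.1]
gripper_width: 0.739
```

Run:
```python
from h import *
np.set_printoptions(precision=4,suppress=True)
s=get_state();print(s)
a=snapshot("wrist");b=snapshot("scene")[100:280,100:340];c=snapshot("top")[120:260,250:430]
cv2.imwrite("pics/pour.png",np.vstack([np.hstack([cv2.resize(b,(400,300)),cv2.resize(c,(386,300))]),cv2.resize(a,(393,295)) if 0 else np.hstack([cv2.resize(a,(393,295)),np.zeros((295,393,3),np.uint8)])])[:,:,::-1])
```

```text
{'clock': 8.2, 'joints': array([-1.1002,  1.0129,  1.4476,  1.3783,  2.2212, -0.8412]), 'qvel': array([ 0.0001,  0.0001,  0.0001,  0.0001, -0.0008,  0.    ]), 'effort': array([ -0.0114, -62.872 , -16.9013,   3.1593,   4.4413,   0.0003]), 'tool_pos': array([ 0.5401, -0.2526,  0.2113]), 'tool_rot': array([ 0.4854,  0.2777,  0.7195, -0.4117]), 'ft_force': array([-0.2493, -0.4444, -6.1183]), 'moment': array([-1.0726,  0.5836, -0.0029]), 'gripper_width': 0.7388956067665766}
```

View pics/pour.png

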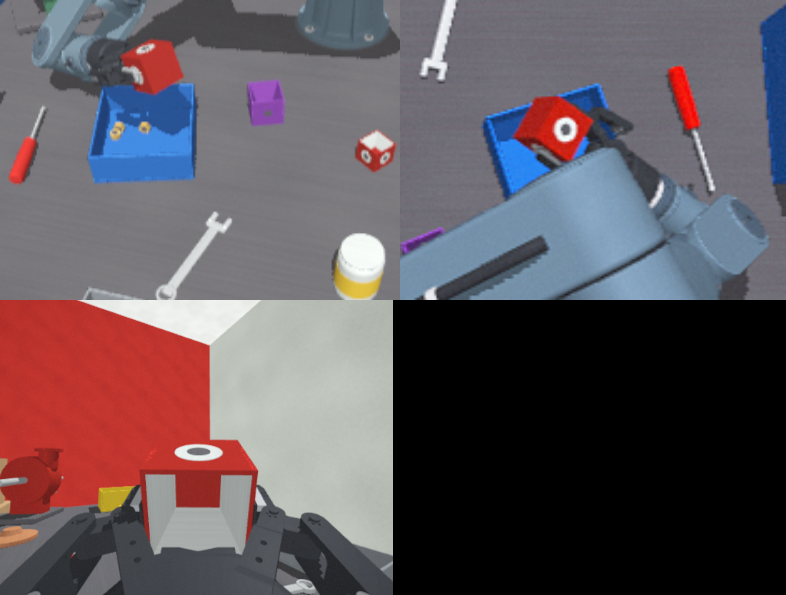

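All three nuts lie in the bin, at (115,131), (120,126) and (145,127) in the left tile. In the wrist tile the casting is empty and still square in the jaws. Next I'll turn back upright and carry it to the jig.

Request:
{"op": "move_arm", "data": {"moves": [{"hand":1,"dx":0,"dy":0,"dz":0,"ax":0,"ay":-8,"az":0},{"hand":1,"dx":0,"dy":0,"dz":0,"ax":0,"ay":-8,"az":0},{"hand":1,"dx":0,"dy":0,"dz":0,"ax":0,"ay":-8,"az":0},{"hand":1,"dx":0,"dy":0,"dz":0,"ax":0,"ay":-8,"az":0},{"hand":1,"dx":0,"dy":0,"dz":0,"ax":0,"ay":-8,"az":0},{"hand":1,"dx":0,"dy":0,"dz":0,"ax":0,"ay":-8,"az":0},{"hand":1,"dx":0,"dy":0,"dz":0,"ax":0,"ay":-8,"az":0},{"hand":1,"dx":0,"dy":0,"dz":0,"ax":0,"ay":-8,"az":0},{"hand":1,"dx":0,"dy":0,"dz":0,"ax":0,"ay":-8,"az":0},{"hand":1,"dx":0,"dy":0,"dz":0,"ax":0,"ay":-8,"az":0}]}}

```text
clock: 9.35
tool_pos: [0.5395, -0.2527, 0.2119]
tool_rot: [0.835, 0.478, 0.237, -0.135]
ft_force: [0.2, 0.9, -6.0]
gripper_width: 0.736
```

Request:
{"op": "move_arm", "data": {"moves": [{"hand":1,"dx":0,"dy":0,"dz":0,"ax":0,"ay":-8,"az":0},{"hand":1,"dx":0,"dy":0,"dz":0,"ax":0,"ay":-8,"az":0},{"hand":1,"dx":0,"dy":0,"dz":0,"ax":0,"ay":-8,"az":0},{"hand":1,"dx":0,"dy":0,"dz":0,"ax":0,"ay":-8,"az":0},{"hand":1,"dx":3.6,"dy":-1.9,"dz":0,"ax":0,"ay":0,"az":0},{"hand":1,"dx":3.6,"dy":-1.9,"dz":0,"ax":0,"ay":0,"az":0},{"hand":1,"dx":3.6,"dy":-1.9,"dz":0,"ax":0,"ay":0,"az":0},{"hand":1,"dx":3.6,"dy":-1.9,"dz":0,"ax":0,"ay":0,"az":0},{"hand":1,"dx":3.6,"dy":-1.9,"dz":0,"ax":0,"ay":0,"az":0},{"hand":1,"dx":3.6,"dy":-1.9,"dz":0,"ax":0,"ay":0,"az":0}]}}

```text
clock: 10.35
tool_pos: [0.5497, -0.0061, 0.2106]
tool_rot: [0.868, 0.496, -0.001, -0.002]
ft_force: [0.7, -0.5, -5.3]
gripper_width: 0.741
```

Request:
{"op": "move_arm", "data": {"moves": [{"hand":1,"dx":3.6,"dy":-1.9,"dz":0,"ax":0,"ay":0,"az":0},{"hand":1,"dx":3.6,"dy":-1.9,"dz":0,"ax":0,"ay":0,"az":0},{"hand":1,"dx":3.6,"dy":-1.9,"dz":0,"ax":0,"ay":0,"az":0},{"hand":1,"dx":3.6,"dy":-1.9,"dz":0,"ax":0,"ay":0,"az":0},{"hand":1,"dx":3.6,"dy":-1.9,"dz":0,"ax":0,"ay":0,"az":0},{"hand":1,"dx":3.6,"dy":-1.9,"dz":0,"ax":0,"ay":0,"az":7},{"hand":1,"dx":0,"dy":0,"dz":0,"ax":0,"ay":0,"az":8},{"hand":1,"dx":0,"dy":0,"dz":0,"ax":0,"ay":0,"az":8},{"hand":1,"dx":0,"dy":0,"dz":0,"ax":0,"ay":0,"az":8},{"hand":1,"dx":0,"dy":0,"dz":0,"ax":0,"ay":0,"az":8}]}}

```text
clock: 11.35
tool_pos: [0.5606, 0.2358, 0.2102]
tool_rot: [0.984, 0.176, -0.002, -0.001]
ft_force: [-0.3, -0.0, -5.8]
gripper_width: 0.738
```

Run:
```python
from h import *
np.set_printoptions(precision=4,suppress=True)
s=get_state();print(s)
print(delta([.5748,.3162,.12],Rdown(-75.15),s))
cv2.imwrite("pics/w2.png",snapshot("wrist")[:,:,::-1])
```

```text
{'clock': 11.35, 'joints': array([0.2025, 0.2745, 1.5377, 0.0015, 1.3337, 1.4197]), 'qvel': array([-0.004 , -0.0009,  0.0016, -0.0024, -0.0008,  1.3839]), 'effort': array([  0.214 , -52.0054, -37.3672,   0.0224,   0.0303,  -1.8525]), 'tool_pos': array([0.5606, 0.2358, 0.2102]), 'tool_rot': array([ 0.9844,  0.1757, -0.0022, -0.0007]), 'ft_force': array([-0.2847, -0.0402, -5.7945]), 'moment': array([ 0.002 ,  0.006 , -0.0292]), 'gripper_width': 0.7383743440783537}
(array([ 4.1513, -7.0332,  9.0219]), array([-0.1077,  0.238 ,  5.3854]))
```

View pics/w2.png

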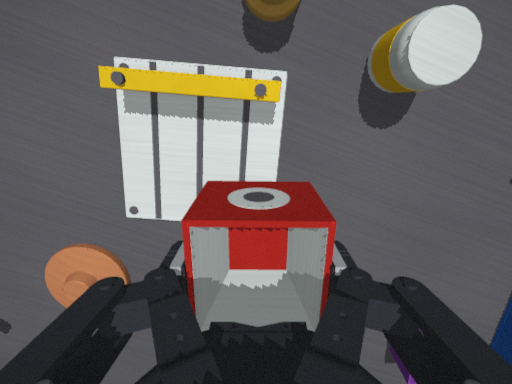

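The casting hangs square in the jaws. The fence top is visible at about (100,68)–(280,100) and the bed behind it. I'll use this view to check the jig pose.

Run:
```python
from h import *
np.set_printoptions(precision=4,suppress=True)
s=get_state()
t=cv2.imread("pics/w2.png");h=cv2.cvtColor(t,cv2.COLOR_BGR2HSV);H,S,V=[h[:,:,i].astype(int) for i in range(3)]
m=(abs(H-26)<7)&(S>150)&(V>60)
c=blob(m,(190,84));b=cv2.boxPoints(cv2.minAreaRect(c));p=ray("wrist",b,.068,s);d=np.diff(np.vstack([p,p[:1]]),axis=0)
print(b,p,p.mean(0),np.linalg.norm(d,axis=1),np.degrees(np.arctan2(d[:,1],d[:,0])))
print("V along col 190:",V[60:110,150],m[60:110,150].astype(int))
# red outline of casting front face
r=(abs((H+90)%180-90)<8)&(S>110)&(V>60)
for row in range(176,232,4):
    x=np.flatnonzero(r[row,150:380])+150;print(row,x[:1],x[-1:],end=" ")
```

```text
[[ 96.2468  86.6634]
 [ 98.0715  65.1576]
 [280.3712  80.6254]
 [278.5464 102.1312]] [[0.5942 0.4204]
 [0.6146 0.422 ]
 [0.6618 0.2488]
 [0.6423 0.2432]] [0.6282 0.3336] [0.0204 0.1795 0.0204 0.1837] [   4.2931  -74.7365 -163.956   105.1694]
V along col 190: [193 178  91  91  94  93  95  97 102 111 189 219 219 220 219 219 220 219
 219 219 220 218 220 220 219 219 220 219 220 220 211 165  90  93  96  96
 103 113 110 111 114 114 119 125 127 128 127 126 132 141] [0 0 0 0 0 0 0 0 0 0 1 1 1 1 1 1 1 1 1 1 1 1 1 1 1 1 1 1 1 1 1 1 0 0 0 0 0
 0 0 0 0 0 0 0 0 0 0 0 0 0]
176 [] [] 180 [] [] 184 [206] [310] 188 [203] [313] 192 [200] [316] 196 [197] [318] 200 [195] [321] 204 [193] [324] 208 [190] [327] 212 [187] [329] 216 [185] [332] 220 [182] [335] 224 [181] [335] 228 [182] [335]
```

Request:
{"op": "move_arm", "data": {"moves": [{"hand":1,"dx":1.05,"dy":-1.8,"dz":0,"ax":0,"ay":0,"az":0},{"hand":1,"dx":1.05,"dy":-1.8,"dz":0,"ax":0,"ay":0,"az":0},{"hand":1,"dx":1.05,"dy":-1.8,"dz":0,"ax":0,"ay":0,"az":0},{"hand":1,"dx":1.05,"dy":-1.8,"dz":0,"ax":0,"ay":0,"az":4.8},{"hand":1,"dx":0,"dy":0,"dz":3,"ax":0,"ay":0,"az":0},{"hand":1,"dx":0,"dy":0,"dz":3,"ax":0,"ay":0,"az":0},{"hand":1,"dx":0,"dy":0,"dz":3,"ax":0,"ay":0,"az":0},{"hand":1,"dx":0,"dy":0,"dz":3,"ax":0,"ay":0,"az":0},{"hand":1,"dx":0,"dy":0,"dz":0,"ax":0,"ay":0,"az":0},{"hand":1,"dx":0,"dy":0,"dz":0,"ax":0,"ay":0,"az":0}]}}

```text
clock: 12.4
tool_pos: [0.5754, 0.3174, 0.0908]
tool_rot: [0.99, 0.138, -0.002, 0.0]
ft_force: [-0.4, 0.0, -3.7]
gripper_width: 0.742
```

Run:
```python
from h import *
np.set_printoptions(precision=4,suppress=True)
s=get_state();print(s["tool_pos"],s["joints"],s["ft_force"])
print(delta([.5752,.3180,.035],Rdown(-74.95),s))
```

```text
[0.5754 0.3174 0.0908] [0.3236 0.5052 1.484  0.0006 1.1555 1.6179] [-0.3615  0.0217 -3.6887]
(array([ 0.0107, -0.0614,  5.5803]), array([-0.0232,  0.1768,  0.7753]))
```

Request:
{"op": "move_arm", "data": {"moves": [{"hand":1,"dx":0,"dy":-0.05,"dz":2,"ax":0,"ay":0.1,"az":0.7},{"hand":1,"dx":0,"dy":0,"dz":2,"ax":0,"ay":0,"az":0},{"hand":1,"dx":0,"dy":0,"dz":1,"ax":0,"ay":0,"az":0},{"hand":1,"dx":0,"dy":0,"dz":0.3,"ax":0,"ay":0,"az":0},{"hand":1,"dx":0,"dy":0,"dz":0.05,"ax":0,"ay":0,"az":0},{"hand":1,"dx":0,"dy":0,"dz":0.05,"ax":0,"ay":0,"az":0},{"hand":1,"dx":0,"dy":0,"dz":0.05,"ax":0,"ay":0,"az":0},{"hand":1,"dx":0,"dy":0,"dz":0.05,"ax":0,"ay":0,"az":0},{"hand":1,"dx":0,"dy":0,"dz":0,"ax":0,"ay":0,"az":0},{"hand":1,"dx":0,"dy":0,"dz":0,"ax":0,"ay":0,"az":0}]}}

```text
clock: 13.4
tool_pos: [0.5765, 0.3181, 0.0366]
tool_rot: [0.991, 0.131, 0.001, -0.0]
ft_force: [-0.1, 0.3, -5.1]
gripper_width: 0.745
```

Request:
{"op": "move_arm", "data": {"moves": [{"hand":1,"dx":0,"dy":0,"dz":0.05,"ax":0,"ay":0,"az":0},{"hand":1,"dx":0,"dy":0,"dz":0.05,"ax":0,"ay":0,"az":0},{"hand":1,"dx":0,"dy":0,"dz":0.03,"ax":0,"ay":0,"az":0},{"hand":1,"dx":0,"dy":0,"dz":0,"ax":0,"ay":0,"az":0},{"hand":1,"dx":0,"dy":0,"dz":0,"ax":0,"ay":0,"az":0},{"hand":1,"dx":0,"dy":0,"dz":0,"ax":0,"ay":0,"az":0},{"hand":1,"dx":0,"dy":0,"dz":0,"ax":0,"ay":0,"az":0},{"hand":1,"dx":0,"dy":0,"dz":0,"ax":0,"ay":0,"az":0},{"hand":1,"dx":0,"dy":0,"dz":0,"ax":0,"ay":0,"az":0},{"hand":1,"dx":0,"dy":0,"dz":0,"ax":0,"ay":0,"az":0}]}}

```text
clock: 14.4
tool_pos: [0.5769, 0.3183, 0.0365]
tool_rot: [0.991, 0.131, 0.001, -0.0]
ft_force: [-4.3, -1.4, 4.9]
gripper_width: 0.748
```

Request:
{"op": "move_arm", "data": {"moves": [{"hand":0,"dx":0,"dy":0,"dz":0,"ax":0,"ay":0,"az":0},{"hand":0,"dx":0,"dy":0,"dz":0,"ax":0,"ay":0,"az":0},{"hand":0,"dx":0,"dy":0,"dz":0,"ax":0,"ay":0,"az":0},{"hand":0,"dx":0,"dy":0,"dz":0,"ax":0,"ay":0,"az":0},{"hand":0,"dx":0,"dy":0,"dz":0,"ax":0,"ay":0,"az":0},{"hand":0,"dx":0,"dy":0,"dz":-2,"ax":0,"ay":0,"az":0},{"hand":0,"dx":0,"dy":0,"dz":-4,"ax":0,"ay":0,"az":0},{"hand":0,"dx":0,"dy":0,"dz":-4,"ax":0,"ay":0,"az":0},{"hand":0,"dx":0,"dy":0,"dz":-4,"ax":0,"ay":0,"az":0},{"hand":1,"dx":0,"dy":0,"dz":0,"ax":0,"ay":0,"az":0}]}}

```text
clock: 15.4
tool_pos: [0.5801, 0.3195, 0.1828]
tool_rot: [0.991, 0.131, 0.007, -0.001]
ft_force: [1.5, -0.4, 0.7]
gripper_width: 0.855
```

Run:
```python
from h import *
np.set_printoptions(precision=4,suppress=True)
s=get_state();print(s)
a=snapshot("wrist");cv2.imwrite("pics/w3_raw.png",a[:,:,::-1])
cv2.imwrite("pics/w3.png",cv2.resize(a[40:280,110:410],(750,600),interpolation=cv2.INTER_CUBIC)[:,:,::-1])
```

```text
{'clock': 15.4, 'joints': array([ 0.3246,  0.4031,  1.4275, -0.0001,  1.2967,  1.6324]), 'qvel': array([-0.0003,  0.056 ,  0.0636, -0.0006, -0.0553,  0.001 ]), 'effort': array([  0.2083, -52.4256, -32.0399,  -0.0055,   0.8188,   0.0001]), 'tool_pos': array([0.5801, 0.3195, 0.1828]), 'tool_rot': array([ 0.9913,  0.1311,  0.007 , -0.0013]), 'ft_force': array([ 1.5252, -0.3731,  0.6776]), 'moment': array([-0.0435, -0.0234, -0.0258]), 'gripper_width': 0.8552019735279061}
```

View pics/w3.png

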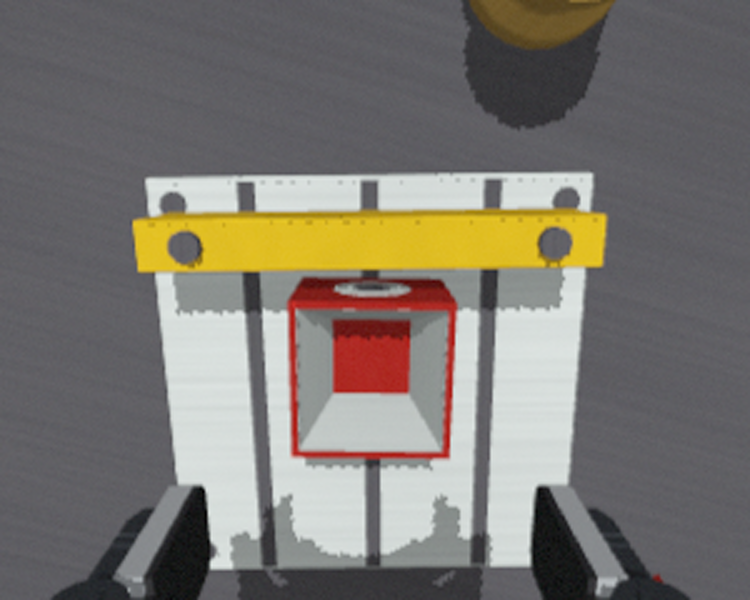

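The casting stands upright on the bed: rim (290,302), (455,300), (449,457), (294,458), parallel to the fence edge (137,272)–(605,267) with a gap. Next I'll measure that and plan the diagonal push.

Run:
```python
from h import *
np.set_printoptions(precision=4,suppress=True)
s=get_state();f=lambda a:(np.array(a)+.5)/2.5-.5+[110,40]
# pose at picture ~ same
q=ray("wrist",f([(290,302),(455,300),(449,457),(294,458)]),.078,s);d=np.diff(np.vstack([q,q[:1]]),axis=0)
print("cast",q.mean(0),np.linalg.norm(d,axis=1),np.degrees(np.arctan2(d[:,1],d[:,0]))%90)
e=ray("wrist",f([(137,272),(605,267)]),.068,s);dd=e[1]-e[0];yaw=np.degrees(np.arctan2(dd[1],dd[0]))+90
n=np.array([np.cos(np.radians(yaw)),np.sin(np.radians(yaw))]);print("fence edge",e,yaw,"gap",(e[0]-q.mean(0))@n-.032)
# kinematic check via fits of tool lengths: r'=L1 s2+L2 s23 (tool down)
J=np.array([[.9257,.1815,1.6079],[-.2412,-.082,1.8821],[-.2425,.1195,2.0051],[.2025,.2745,1.5377],[.3236,.5052,1.484]])
P=np.array([[.244,.5201,.2305],[.4608,.008,.231],[.4586,.0079,.0863],[.5606,.2358,.2102],[.5754,.3174,.0908]])
u=P[:,0]*np.cos(J[:,0])+P[:,1]*np.sin(J[:,0]);v=-P[:,0]*np.sin(J[:,0])+P[:,1]*np.cos(J[:,0])
A=np.c_[np.sin(J[:,1]),np.sin(J[:,1]+J[:,2])];Az=np.c_[np.cos(J[:,1]),np.cos(J[:,1]+J[:,2])]
o=np.ones((5,1));z=o*0
x=np.linalg.lstsq(np.r_[np.c_[A,o,z],np.c_[Az,z,o]],np.r_[u,P[:,2]],rcond=None);print("L1,L2,off,h",x[0],x[1],"lat",v)
```

```text
cast [0.5761 0.3179] [0.0616 0.0637 0.0622 0.0634] [15.7235 14.9906 15.4436 14.4323]
fence edge [[0.5924 0.4155]
 [0.6407 0.243 ]] 15.627640851435316 gap 0.010057139965408336
L1,L2,off,h [ 0.422   0.5151 -0.0259 -0.0699] [0.0006] lat [0.1178 0.1178 0.1178 0.1182 0.118 ]
```

Run:
```python
from h import *
from scipy.optimize import least_squares as LS
np.set_printoptions(precision=4,suppress=True)
s=get_state()
D=[([.9257,.1815,1.6079,0,1.3538,-.2063],[.244,.5201,.2305]),([-.2425,.1195,2.0051,0,1.0221,.2888],[.4586,.0079,.0863]),([.3236,.5052,1.484,.0006,1.1555,1.6179],[.5754,.3174,.0908]),([-1.1002,1.0129,1.4476,1.3783,2.2212,-.8412],[.5401,-.2526,.2113]),([-1.0754,.5124,1.5685,.8484,1.7195,-.7146],[.5395,-.2530,.2106])]
def rot(j):return R.from_euler("z",j[0])*R.from_euler("y",j[1]+j[2])*R.from_euler("z",j[3])*R.from_euler("y",j[4])*R.from_euler("z",j[5]+np.pi/2)
def fk(j,k):
    L1,L2,off,d1,Lt,la,lb,f=k;a=j[1];b=a+j[2]
    w=np.array([off+L1*np.sin(a)+L2*np.sin(b)+f*np.cos(b),la,d1+L1*np.cos(a)+L2*np.cos(b)-f*np.sin(b)])
    q=R.from_euler("z",j[0])*R.from_euler("y",b)*R.from_euler("z",j[3])
    return R.from_euler("z",j[0]).apply(w)+q.apply([0,lb,0])+rot(j).apply([0,0,Lt])
g=LS(lambda k:np.r_[np.concatenate([fk(j,k)-p for j,p in D])/.0005,(k-[.42,.51,0,.2,.25,.1,0,0])/.3],[.42,.51,0,.2,.25,.1,0,0]);k=g.x
print(k,max(abs(np.concatenate([fk(j,k)-p for j,p in D]))))
n=np.array([np.cos(np.radians(15.1)),np.sin(np.radians(15.1)),0]);C=np.array([.5761,.3179,.078]);E=C-.032*n
for th in (0,20,35,45):
    Rt=R.from_matrix(Rdown(-74.9))*R.from_euler("y",th,degrees=True);zt=Rt.apply([0,0,1]);p=E-.03*zt
    h=LS(lambda j:np.r_[(fk(j,k)-p)*10,(rot(j).inv()*Rt).as_rotvec()],s["joints"] if th==0 else h.x)
    print(th,zt,p,h.x,abs(h.fun).max())
    if th==45: print("delta from now",delta(p,Rt.as_matrix(),s), "via pre", delta(p-.05*zt,Rt.as_matrix(),s))
```

```text
[0.4381 0.5145 0.     0.3133 0.3189 0.1178 0.     0.0854] 2.292764792764801e-05
0 [ 0.  0. -1.] [0.5452 0.3096 0.108 ] [0.3274 0.4227 1.5642 0.     1.1547 1.6347] 1.1102230246251565e-15
20 [ 0.3302  0.0891 -0.9397] [0.5353 0.3069 0.1062] [ 0.3427  0.2266  1.876  -0.0424  0.6914  1.6779] 1.575562597055935e-14
35 [ 0.5538  0.1494 -0.8192] [0.5286 0.3051 0.1026] [ 0.358   0.1504  2.08   -0.1799  0.3071  1.8199] 1.4816370352832564e-10
45 [ 0.6827  0.1842 -0.7071] [0.5247 0.304  0.0992] [ 0.3697  0.1554  2.1921 -1.4185  0.0759  3.0641] 4.107825191113079e-14
delta from now (array([-5.6543,  0.036 ,  7.9583]), array([-0.0129, 44.4551, -0.0468])) via pre (array([-9.156 ,  0.0365,  4.3893]), array([-0.0129, 44.4551, -0.0468]))
```

Run:
```python
from h import *
np.set_printoptions(precision=4,suppress=True)
s=get_state()
n=np.array([np.cos(np.radians(15.1)),np.sin(np.radians(15.1)),0]);C=np.array([.5761,.3179,.078]);E=C-.032*n
Rt=(R.from_matrix(Rdown(-74.9))*R.from_euler("y",35,degrees=True)).as_matrix();zt=Rt[:,2]
print(s["clock"],s["gripper_width"],delta(E-.03*zt-.05*n*0,Rt,s),"n in tool",Rt.T@n,"down in tool",Rt.T@[0,0,-1])
```

```text
15.45 0.7755558681681778 (array([-5.2505,  0.0355,  7.626 ]), array([-0.0168, 34.4551, -0.0451])) n in tool [ 0.8192 -0.      0.5736] down in tool [-0.5736  0.      0.8192]
```

Request:
{"op": "move_arm", "data": {"moves": [{"hand":1,"dx":-2.6,"dy":0,"dz":0,"ax":0,"ay":0,"az":0},{"hand":1,"dx":-2.6,"dy":0,"dz":0,"ax":0,"ay":0,"az":0},{"hand":1,"dx":0,"dy":0,"dz":0,"ax":0,"ay":5,"az":0},{"hand":1,"dx":0,"dy":0,"dz":0,"ax":0,"ay":5,"az":0},{"hand":1,"dx":0,"dy":0,"dz":0,"ax":0,"ay":5,"az":0},{"hand":1,"dx":0,"dy":0,"dz":0,"ax":0,"ay":5,"az":0},{"hand":1,"dx":0,"dy":0,"dz":0,"ax":0,"ay":5,"az":0},{"hand":1,"dx":0,"dy":0,"dz":0,"ax":0,"ay":5,"az":0},{"hand":1,"dx":0,"dy":0,"dz":0,"ax":0,"ay":4.5,"az":0},{"hand":1,"dx":0,"dy":0,"dz":0,"ax":0,"ay":0,"az":0}]}}

```text
clock: 16.45
tool_pos: [0.5223, 0.3036, 0.171]
tool_rot: [0.947, 0.126, 0.292, -0.038]
ft_force: [-0.7, -0.1, -0.2]
gripper_width: 0.001
```

Run:
```python
from h import *
np.set_printoptions(precision=4,suppress=True)
s=get_state();print(s["joints"],s["gripper_width"],s["ft_force"],s["moment"])
n=np.array([np.cos(np.radians(15.1)),np.sin(np.radians(15.1)),0]);C=np.array([.5761,.3179,.078]);E=C-.032*n
Rt=(R.from_matrix(Rdown(-74.9))*R.from_euler("y",35,degrees=True)).as_matrix();zt=Rt[:,2]
print(delta(E-.03*zt,Rt,s),delta(E-.005*zt,Rt,s))
```

```text
[ 0.3594  0.0066  2.0529 -0.1161  0.4891  1.7524] 0.0006645727286098379 [-0.7135 -0.0728 -0.2026] [-0.0558  0.2431 -0.0261]
(array([-3.3188,  0.0109,  6.0164]), array([0.0316, 0.7373, 0.0188])) (array([-3.2866,  0.0096,  8.5162]), array([0.0316, 0.7373, 0.0188]))
```

Request:
{"op": "move_arm", "data": {"moves": [{"hand":1,"dx":-0.82,"dy":0,"dz":1.5,"ax":0,"ay":0.5,"az":0},{"hand":1,"dx":-0.82,"dy":0,"dz":1.5,"ax":0,"ay":0,"az":0},{"hand":1,"dx":-0.82,"dy":0,"dz":1.5,"ax":0,"ay":0,"az":0},{"hand":1,"dx":-0.82,"dy":0,"dz":1.5,"ax":0,"ay":0,"az":0},{"hand":1,"dx":0,"dy":0,"dz":0.8,"ax":0,"ay":0,"az":0},{"hand":1,"dx":0,"dy":0,"dz":0.8,"ax":0,"ay":0,"az":0},{"hand":1,"dx":0,"dy":0,"dz":0.4,"ax":0,"ay":0,"az":0},{"hand":1,"dx":0,"dy":0,"dz":0,"ax":0,"ay":0,"az":0},{"hand":1,"dx":0,"dy":0,"dz":0,"ax":0,"ay":0,"az":0},{"hand":1,"dx":0,"dy":0,"dz":0,"ax":0,"ay":0,"az":0}]}}

```text
clock: 17.45
tool_pos: [0.5446, 0.3096, 0.0913]
tool_rot: [0.945, 0.125, 0.299, -0.04]
ft_force: [-0.1, -0.2, -0.7]
gripper_width: -0.003
```

```bash
cat > st.py <<'E'
from h import *
np.set_printoptions(precision=4,suppress=True)
s=get_state()
n=np.array([np.cos(np.radians(15.1)),np.sin(np.radians(15.1)),0]);C=np.array([.5761,.3179,.078]);E=C-.032*n
Rt=(R.from_matrix(Rdown(-74.9))*R.from_euler("y",35,degrees=True)).as_matrix()
f=s["ft_force"];print(s["clock"],s["tool_pos"],s["joints"],"ft",f,"push n",-f@n,"lat",f[1]*n[0]-f[0]*n[1],"down",f[2],"TCP-E along n,z",(s["tool_pos"]-E)@n,(s["tool_pos"]-E)[2],delta(E,Rt,s))
E
python3 st.py
```

```text
17.45 [0.5446 0.3096 0.0913] [ 0.3551  0.2057  2.0461 -0.1907  0.2831  1.8297] ft [-0.1137 -0.2406 -0.6893] push n 0.1724322541477507 lat -0.2026528677462247 down -0.689341251928857 TCP-E along n,z -0.0006246231695021022 0.013254567401376455 (array([-0.712 ,  0.0185,  1.1197]), array([ 0.0173, -0.1512, -0.0368]))
```

Request:
{"op": "move_arm", "data": {"moves": [{"hand":1,"dx":-0.35,"dy":0,"dz":0,"ax":0,"ay":0,"az":0},{"hand":1,"dx":-0.35,"dy":0,"dz":0,"ax":0,"ay":0,"az":0},{"hand":1,"dx":0,"dy":0,"dz":0.3,"ax":0,"ay":0,"az":0},{"hand":1,"dx":0,"dy":0,"dz":0.3,"ax":0,"ay":0,"az":0},{"hand":1,"dx":0,"dy":0,"dz":0.1,"ax":0,"ay":0,"az":0},{"hand":1,"dx":0,"dy":0,"dz":0.1,"ax":0,"ay":0,"az":0},{"hand":1,"dx":0,"dy":0,"dz":0.1,"ax":0,"ay":0,"az":0},{"hand":1,"dx":0,"dy":0,"dz":0.1,"ax":0,"ay":0,"az":0},{"hand":1,"dx":0,"dy":0,"dz":0,"ax":0,"ay":0,"az":0},{"hand":1,"dx":0,"dy":0,"dz":0,"ax":0,"ay":0,"az":0}]}}

```text
clock: 18.45
tool_pos: [0.5443, 0.3095, 0.0784]
tool_rot: [0.945, 0.125, 0.299, -0.04]
ft_force: [-0.2, 0.2, 0.2]
gripper_width: 0.001
```

```bash
python3 st.py
```

```text
18.45 [0.5443 0.3095 0.0784] [ 0.3551  0.2332  2.0484 -0.2116  0.2548  1.8513] ft [-0.229   0.199   0.2311] push n 0.16927602336991426 lat 0.25175235629095427 down 0.23110054596106178 TCP-E along n,z -0.0008560908447813311 0.0003673794254759888 (array([0.0489, 0.0118, 0.0793]), array([ 0.0232, -0.1006, -0.031 ]))
```

Request:
{"op": "move_arm", "data": {"moves": [{"hand":1,"dx":0,"dy":0,"dz":0.05,"ax":0,"ay":0,"az":0},{"hand":1,"dx":0,"dy":0,"dz":0.05,"ax":0,"ay":0,"az":0},{"hand":1,"dx":0.08,"dy":0,"dz":0.06,"ax":0,"ay":0,"az":0},{"hand":1,"dx":0.08,"dy":0,"dz":0.06,"ax":0,"ay":0,"az":0},{"hand":1,"dx":0.08,"dy":0,"dz":0.06,"ax":0,"ay":0,"az":0},{"hand":1,"dx":0.08,"dy":0,"dz":0.06,"ax":0,"ay":0,"az":0},{"hand":1,"dx":0.08,"dy":0,"dz":0.06,"ax":0,"ay":0,"az":0},{"hand":1,"dx":0,"dy":0,"dz":0,"ax":0,"ay":0,"az":0},{"hand":1,"dx":0,"dy":0,"dz":0,"ax":0,"ay":0,"az":0},{"hand":1,"dx":0,"dy":0,"dz":0,"ax":0,"ay":0,"az":0}]}}

```text
clock: 19.45
tool_pos: [0.5498, 0.3109, 0.0774]
tool_rot: [0.945, 0.125, 0.299, -0.04]
ft_force: [-1.0, -0.2, 0.2]
gripper_width: 0.002
```

```bash
python3 st.py
```

```text
19.45 [0.5498 0.3109 0.0774] [ 0.3539  0.2451  2.0356 -0.2084  0.2553  1.8472] ft [-0.9886 -0.1523  0.2047] push n 0.9941333970533148 lat 0.11047756344308002 down 0.20471534371451874 TCP-E along n,z 0.0047834936387829855 -0.0005696223653943872 (array([-0.3585,  0.0127, -0.3217]), array([ 0.0209, -0.1109, -0.0333]))
```

Request:
{"op": "move_arm", "data": {"moves": [{"hand":1,"dx":0.08,"dy":0,"dz":0.06,"ax":0,"ay":0,"az":0},{"hand":1,"dx":0.08,"dy":0,"dz":0.06,"ax":0,"ay":0,"az":0},{"hand":1,"dx":0.08,"dy":0,"dz":0.06,"ax":0,"ay":0,"az":0},{"hand":1,"dx":0.04,"dy":0,"dz":0.03,"ax":0,"ay":0,"az":0},{"hand":1,"dx":0.04,"dy":0,"dz":0.03,"ax":0,"ay":0,"az":0},{"hand":1,"dx":0,"dy":0,"dz":0,"ax":0,"ay":0,"az":0},{"hand":1,"dx":0,"dy":0,"dz":0,"ax":0,"ay":0,"az":0},{"hand":1,"dx":0,"dy":0,"dz":0,"ax":0,"ay":0,"az":0},{"hand":1,"dx":0,"dy":0,"dz":0,"ax":0,"ay":0,"az":0},{"hand":1,"dx":0,"dy":0,"dz":0,"ax":0,"ay":0,"az":0}]}}

```text
clock: 20.45
tool_pos: [0.5536, 0.3119, 0.0773]
tool_rot: [0.945, 0.125, 0.299, -0.04]
ft_force: [-1.5, -0.8, 2.5]
gripper_width: -0.001
```

```bash
python3 st.py
```

```text
20.45 [0.5536 0.3119 0.0773] [ 0.353   0.2523  2.0264 -0.2051  0.2571  1.8432] ft [-1.4521 -0.8327  2.4754] push n 1.618926090515045 lat -0.4256964695802774 down 2.475377305604275 TCP-E along n,z 0.008765140971261699 -0.0006666594872821313 (array([-0.6787,  0.0106, -0.5587]), array([ 0.0223, -0.1107, -0.0343]))
```

Still sliding: 1.6 N forward, 2.5 N down. I'll go on in small steps.

Request:
{"op": "move_arm", "data": {"moves": [{"hand":1,"dx":0.04,"dy":0,"dz":0.03,"ax":0,"ay":0,"az":0},{"hand":1,"dx":0.04,"dy":0,"dz":0.03,"ax":0,"ay":0,"az":0},{"hand":1,"dx":0.04,"dy":0,"dz":0.03,"ax":0,"ay":0,"az":0},{"hand":1,"dx":0.04,"dy":0,"dz":0.03,"ax":0,"ay":0,"az":0},{"hand":1,"dx":0,"dy":0,"dz":0,"ax":0,"ay":0,"az":0},{"hand":1,"dx":0,"dy":0,"dz":0,"ax":0,"ay":0,"az":0},{"hand":1,"dx":0,"dy":0,"dz":0,"ax":0,"ay":0,"az":0},{"hand":1,"dx":0,"dy":0,"dz":0,"ax":0,"ay":0,"az":0},{"hand":1,"dx":0,"dy":0,"dz":0,"ax":0,"ay":0,"az":0},{"hand":1,"dx":0,"dy":0,"dz":0,"ax":0,"ay":0,"az":0}]}}

```text
clock: 21.45
tool_pos: [0.5552, 0.3123, 0.0771]
tool_rot: [0.945, 0.125, 0.299, -0.039]
ft_force: [-4.6, -1.7, 4.7]
gripper_width: -0.001
```

```bash
python3 st.py
```

```text
21.45 [0.5552 0.3123 0.0771] [ 0.3527  0.2556  2.0222 -0.2034  0.2587  1.8412] ft [-4.6144 -1.7316  4.71  ] push n 4.906178201829736 lat -0.4697101661482148 down 4.709975153764843 TCP-E along n,z 0.01036581818241517 -0.0008698453995507338 (array([-0.7984,  0.0092, -0.6667]), array([ 0.0299, -0.067 , -0.028 ]))
```

Request:
{"op": "move_arm", "data": {"moves": [{"hand":1,"dx":0.03,"dy":0,"dz":0.03,"ax":0,"ay":0,"az":0},{"hand":1,"dx":0.03,"dy":0,"dz":0.03,"ax":0,"ay":0,"az":0},{"hand":1,"dx":0.03,"dy":0,"dz":0.03,"ax":0,"ay":0,"az":0},{"hand":1,"dx":0,"dy":0,"dz":0,"ax":0,"ay":0,"az":0},{"hand":1,"dx":0,"dy":0,"dz":0,"ax":0,"ay":0,"az":0},{"hand":1,"dx":0,"dy":0,"dz":0,"ax":0,"ay":0,"az":0},{"hand":1,"dx":0,"dy":0,"dz":0,"ax":0,"ay":0,"az":0},{"hand":1,"dx":0,"dy":0,"dz":0,"ax":0,"ay":0,"az":0},{"hand":1,"dx":0,"dy":0,"dz":0,"ax":0,"ay":0,"az":0},{"hand":1,"dx":0,"dy":0,"dz":0,"ax":0,"ay":0,"az":0}]}}

```text
clock: 22.45
tool_pos: [0.5556, 0.3123, 0.0768]
tool_rot: [0.946, 0.125, 0.298, -0.039]
ft_force: [-12.9, -5.8, 13.1]
gripper_width: -0.003
```

```bash
python3 st.py
```

```text
22.45 [0.5556 0.3123 0.0768] [ 0.3525  0.2571  2.0204 -0.2029  0.2605  1.8403] ft [-12.939   -5.8379  13.099 ] push n 14.013045218488218 lat -2.265615236215317 down 13.09895570240275 TCP-E along n,z 0.010776105183043554 -0.0011792956660006404 (array([-0.8153, -0.0085, -0.7145]), array([ 0.0561,  0.0151, -0.0157]))
```

Request:
{"op": "move_arm", "data": {"moves": [{"hand":1,"dx":0.02,"dy":0,"dz":0.01,"ax":0,"ay":0,"az":0},{"hand":1,"dx":0.02,"dy":0,"dz":0.01,"ax":0,"ay":0,"az":0},{"hand":1,"dx":0,"dy":0,"dz":0,"ax":0,"ay":0,"az":0},{"hand":1,"dx":0,"dy":0,"dz":0,"ax":0,"ay":0,"az":0},{"hand":1,"dx":0,"dy":0,"dz":0,"ax":0,"ay":0,"az":0},{"hand":1,"dx":0,"dy":0,"dz":0,"ax":0,"ay":0,"az":0},{"hand":1,"dx":0,"dy":0,"dz":0,"ax":0,"ay":0,"az":0},{"hand":1,"dx":0,"dy":0,"dz":0,"ax":0,"ay":0,"az":0},{"hand":1,"dx":0,"dy":0,"dz":0,"ax":0,"ay":0,"az":0},{"hand":1,"dx":0,"dy":0,"dz":0,"ax":0,"ay":0,"az":0}]}}

```text
clock: 23.45
tool_pos: [0.5558, 0.3122, 0.0768]
tool_rot: [0.946, 0.125, 0.298, -0.039]
ft_force: [-15.2, -6.9, 14.7]
gripper_width: -0.001
```

```bash
python3 st.py
python3 - <<'E'
from h import *
a=snapshot("wrist")[60:260,130:390];b=snapshot("scene")[120:300,90:450]
cv2.imwrite("pics/end.png",np.vstack([cv2.resize(b,(600,300),interpolation=2),cv2.resize(a,(390,300),interpolation=2) if 0 else np.hstack([cv2.resize(a,(390,300),interpolation=2),np.zeros((300,210,3),np.uint8)])])[:,:,::-1])
E
```

```text
23.45 [0.5558 0.3122 0.0768] [ 0.3524  0.2574  2.0197 -0.2025  0.2614  1.8397] ft [-15.2285  -6.9155  14.6647] push n 16.504246964883976 lat -2.709634601135062 down 14.664717327122474 TCP-E along n,z 0.010902368386961027 -0.001230842273230462 (array([-0.8231, -0.0171, -0.7255]), array([ 0.0662,  0.05  , -0.0144]))
```

View pics/end.png

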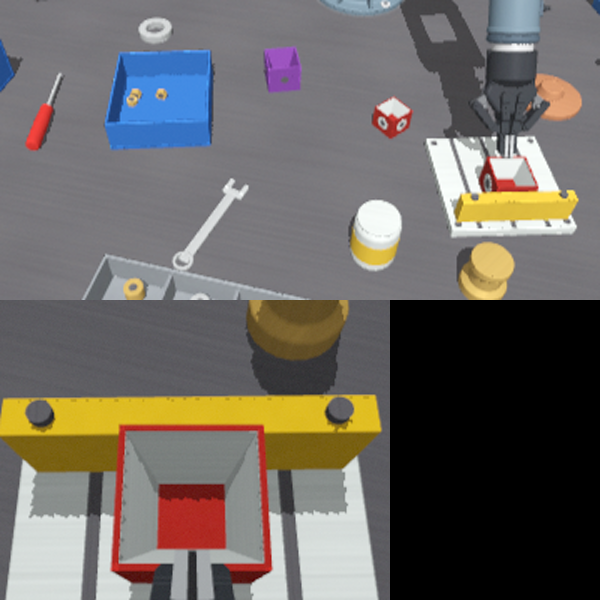

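The wrist tile shows the casting square against the fence, with its rim edge at (120,428)–(263,428) parallel to the bar. The fingertips are on its near rim, the nuts are in the bin and the other things are where they were. The push reads 16.5 N towards the fence and 14.7 N down, and it is steady, so I'm handing in.

```bash
python3 -c "
from bench import *
print(get_state()['ft_force']);print(job_done())"
```

```text
[-15.03886789  -7.39213425  16.02042505]
the job is handed in; nothing more can be done
None
```

I tipped the three nuts into the blue bin and stood the casting upright on the bed about 10 mm clear of the fence, within a degree of square. After letting go, I slid it onto the fence with the shut fingertips tilted 35° on its near rim. I handed the job in at about 24 s of the 64 s allowed, with the fingers still pressing.

**Last checks:**
- **Push:** the last reading gave about 16.5 N towards the fence and 16 N down, with about 3 N sideways along the fence. Bed friction takes up part of the forward push, so I estimate 11–16 N at the fence itself.
- **Position:** the final picture shows the casting flush and square to the fence, all three nuts in the bin, and the other things in view not moved. I judged flushness from that picture and from the force rising at contact; I did not measure it separately.
- **What went wrong:** my first two move calls were refused because their rows left out some of the required numbers; the arm did not move and nothing was disturbed. A 45° push would have left the wrist near-singular and outside a joint range, so I used 35° and moved mostly horizontally to balance the two forces.

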